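# Swing the classroom camera over the craft box

### The arm

A 6-joint arm with a two-finger parallel gripper is mounted at the origin on the work surface. World frame = base frame: x ahead of the robot, y to its left, z up, the work surface at z = 0. Lengths are in mm, angles in rad, forces in N, time in s.
With the tool pointing down it reaches from about 400 to 825 mm from the base axis. Payload 7 kg.
Tool frame: the origin (TCP) lies at the very end of the fingers, on their centre line; the grasp point (between the pads) lies 19 mm behind it; z points along the fingers, y is the line along which they close (so a half turn about z gives the same grasp; the last joint's range is limited). The gripper opens to 88 mm and grips with 3 to 60 N. Pads are 19 mm wide; open, the fingers measure 130 mm over their backs; the gripper's body (78 mm by 193 mm) begins 47 mm behind the grasp point.
Start: joints at [-0.87, 0.359, 0.012, 0, -1.224, -0.288], TCP at [270.765, -618.289, 226.561] pointing down, gripper open.
Joint ranges: [-3.07, 3.07], [-1.43, 2.12], [-1.02, 1.25], [-3.03, 1.67], [-3.05, -0], [-3.03, 3.03]. Speed limits (rad/s): [2.39, 2.39, 3.01, 3.14, 3.14, 3.14].

### API

Orientations are given as a unit quaternion [x, y, z, w].
In Python, from plant import bot gives the robot as it stands. Calls block until the motion is done:
- bot.move_ptp(position, orientation): joint-space move of the TCP to a pose.
- bot.line_to(position, velocity=150, ori=None): straight line of the TCP; ori=None keeps the orientation; velocity is the mean speed in mm/s.
- bot.move_joints(angles): joint-space move.
- bot.move_gripper(opening, force=None): finger opening in mm; force is the grip in N (None keeps the last); returns when the fingers have stopped.
- bot.pause(seconds).
- bot.solve_ik(position, orientation): joint angles nearest the present ones, or None.
- bot.read_state(): the state.
- bot.camera(name): name is "side" or "top" or "wrist"; returns the picture (420x560x3 uint8, red, green, blue); there is no depth.
- bot.get_calibration(name): a dict with "fx", "fy", "cx", "cy" (pixels), "view" (4x4, takes a point from world to camera coordinates); the wrist camera has in their place "T_tool_cam" (4x4, takes a point from camera to tool coordinates, whose origin is the TCP and whose axes are the flange's). Camera axes: x right, y up, looking along -z (the intrinsics and any distortion apply to the point x, -y, -z); pixel columns grow to the right and rows downward; lengths in mm; the calibration is good to about 2 mm. A picture is of the moment at which its call begins: read the wrist's pose just before it. get_calibration takes no time and is no camera call.
A pose or a line that the arm cannot do raises bot.Unreachable and nothing moves.
- bot.close_job(): hands the job in; it is judged then, once.
The state is a dict: "t": time; "joint_pos": joint angles; "qvel": joint speeds; "tau": joint torques, N m; "tcp_pos": TCP position; "eef_rot": TCP orientation; "contact_force": force on the tool from outside, world axes, zero at the start; "moment": the same for the moment, N m; "width": finger opening in mm; "finger_force": force on a finger pad.
Only numpy, scipy, OpenCV 4.12 (cv2) and the standard library are available. Lean on these libraries where they do the work, as an engineer would, in place of code of your own. Each camera call takes 0.05 s, during which the arm holds its last target. There are 200 camera calls.

### The job

Show the foil-wrapped craft box to the class: back off the orange clamp lever on top of the camera stand just enough to free the swing arm (a quarter turn or so, never more than half a turn), push the arm round until the camera is over the middle of the box, as near as the joint's notches allow, then screw the lever tight again so that the arm is locked there. The box and everything else lying on the table stay where they are.

Things in the scene. Friction and masses are not known exactly. Their poses are not given: they have to be found in the camera images.
- stand: Desktop camera stand, fixed to the table: round black foot (176 mm across, 21 mm high), upright chrome post 25 mm thick, and on its top the toothed hub (76 mm across, 228 to 267 mm above the table with its brass clamp disc) of a swing arm. Origin: centre of the foot's underside, on the post's axis; z up. Its -x axis is where the arm points at joint swing = 0
- post_axis (a point): point on the post's vertical axis, 247 mm above the table; the arm and the clamp lever both turn about this axis
- swing (a joint): turn of the swing arm about the post, rad, counter-clockwise from above positive; 0 = along -x of the stand (it starts there); range -1.25 to 1.25. Toothed  it locks at multiples of 10 degrees (0.1745 rad) and, when tightened elsewhere, settles into the nearest notch. Clamped, it gives way only above about 1.3 N m; freed, it turns with about 0.06 N m and stays where it is left
- tube_mid (a point): point on the centre line of the arm's bare steel tube (18 mm in diameter, centre line level, 244 mm above the table, bare from 66 to 171 mm from the post's axis), 130 mm from the axis: a good place to push sideways. Its x axis points along the tube back to the post
- lens (a point): centre of the lens under the round white camera head (68 mm across, 212 to 261 mm above the table) at the arm's end, 220 mm from the post's axis; the camera looks straight down
- clamp (a joint): turn of the clamp screw, rad: 0 = tight, grows as the lever turns counter-clockwise seen from above (right-hand thread). Starts at 0 to 0.12. Turns with about 0.3 N m and stays where it is left. Above 0.9 the teeth are clear and the arm is free; below 0.35 they are fully home and pressed together; firm stop at -0.12
- lever_end (a point): point on the centre line of the orange clamp lever, 75 mm from the post's axis, 311 mm up; x points outward. Lever: round bar 15 mm thick from a black hub (34 mm across, top at 306 mm), 307 mm up at 36 mm and 312 mm up at 84 mm from the axis, ending there in a 19 mm ball. At clamp = 0 it points 0.8 rad clockwise of the stand's +x axis, away from the arm
- foil_box: the craft box: foil-wrapped dull silver box 100 x 76 x 34 mm with a green and red picture on its top; loose on the table to one side of the arm. Origin: centre of its underside
- crayon_boat: white paper boat with crayons, about 118 x 84 x 36 mm, loose on the table to the other side of the arm; leave alone. Origin: centre of its underside
- crayon_boat2: second paper boat with crayons, same size; loose, leave alone. Origin: centre of its underside
- tumbler: teal drinking tumbler with a black lid and side handle, 76 mm in diameter, 181 mm high; loose, leave alone. Origin: centre of its underside
- glue_stick: glue stick standing upright, 28 mm in diameter, 92 mm high; loose, leave alone. Origin: centre of its underside
- marker: white marker with black cap, 130 mm long, 17 mm thick, lying on the table; loose, leave alone. Origin: near the middle of its length, on its underside
Things that resemble listed ones, but are neither listed nor needed, are in the scene too. What is shaped like the foil_box but blue or purple is not meant.

How it is judged:
By the outcome, as a careful person would: the job done as asked, in the order asked, and still so for the second after the job is handed in, with the robot touching nothing.
It also fails if it takes over 58 s, if anything falls off the work surface, if the arm or the gripper's body presses on something with over 40 N, if the wrist force passes 120 N, or if a joint passes its speed limit or range.

## Working session

There is one attempt and no reset: what is moved stays moved. The work goes in short steps, each a Python script; the robot and the scene stay as the last script left them, time stands still between calls to the robot, and variables do not carry over. Pictures are saved under pics/ and viewed, at most 10 in all, crops included, and the job is handed in when it is done.

```bash
ls; mkdir -p pics; python3 - <<'E'
from plant import bot
import cv2
for n in("top","side"):
    cv2.imwrite(f"pics/{n}0.png",bot.camera(n)[:,:,::-1]); print(n,bot.get_calibration(n))
print(bot.get_calibration("wrist"));print(bot.read_state())
E
```

```text
pics
top {'fx': 435.58759576728744, 'fy': 435.58759576728744, 'cx': 275.05788128254494, 'cy': 207.98544263980824, 'view': array([[-2.87059315e-02, -9.99111851e-01, -3.08460467e-02,
         8.08421074e+01],
       [ 9.97588289e-01, -3.05857791e-02,  6.23066310e-02,
        -5.66945463e+02],
       [-6.31947438e-02, -2.89830851e-02,  9.97580275e-01,
        -1.20502629e+03],
       [ 0.00000000e+00,  0.00000000e+00,  0.00000000e+00,
         1.00000000e+00]])}
side {'fx': 427.11012817480054, 'fy': 427.11012817480054, 'cx': 276.43562753566124, 'cy': 205.89511646187972, 'view': array([[-8.64341377e-01, -5.02604432e-01, -1.74002812e-02,
         5.08728604e+02],
       [ 2.58215655e-01, -4.73218863e-01,  8.42252090e-01,
        -2.90256861e+02],
       [-4.31553774e-01,  7.23500306e-01,  5.38802976e-01,
        -8.69364095e+02],
       [ 0.00000000e+00,  0.00000000e+00,  0.00000000e+00,
         1.00000000e+00]])}
{'fx': 362.5884005208613, 'fy': 362.5884005208613, 'cx': 280.447042865927, 'cy': 202.82145168223306, 'T_tool_cam': array([[ 3.21231824e-04,  9.55520708e-01,  2.94923845e-01,
  
[... 274 characters left out ...]
00]])}
{'t': 0.1, 'joint_pos': array([-8.69914751e-01,  3.59303674e-01,  1.11506406e-02, -2.79548404e-04,
       -1.22409282e+00, -2.88096337e-01]), 'qvel': array([ 0.00046638, -0.00225816,  0.00126957,  0.00164546, -0.00169943,
        0.00242352]), 'tau': array([-1.54859819e-03, -5.84162307e+01,  2.93747646e+01,  7.01549158e+00,
        1.01509859e-02, -7.19236323e-05]), 'tcp_pos': array([ 270.57570838, -617.92478838,  225.72916188]), 'eef_rot': array([-2.04883785e-01,  9.78786030e-01,  7.00316874e-04, -2.28280181e-04]), 'contact_force': array([ 0.07852877,  1.22475434, -0.16527008]), 'moment': array([-0.03504619, -0.01390251,  0.01901375]), 'finger_force': 0.0, 'width': 87.54658423449571}
```

View pics/top0.png

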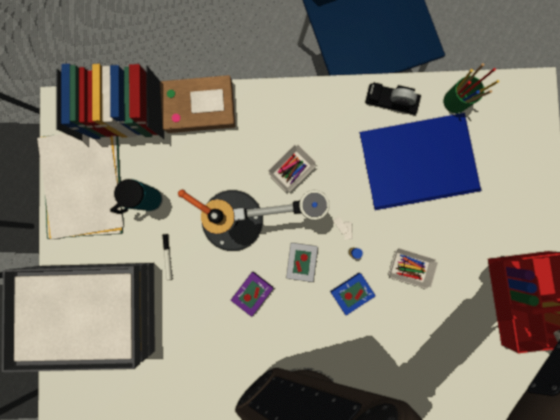

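View pics/side0.png

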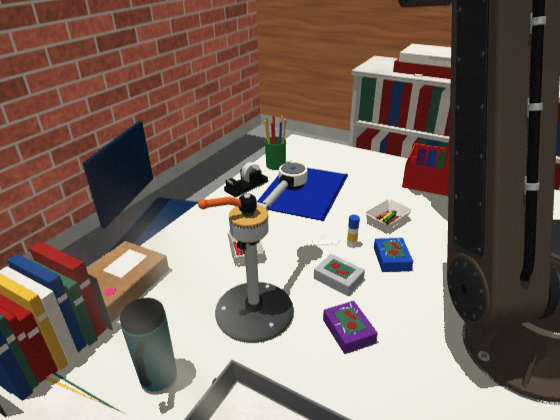

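The top view shows three possible boxes: silver/white at (302,262), purple at (252,293) and blue at (352,293). I choose the silver one. The stand foot is at about (232,220), the camera head at (314,205), the lever runs from (215,216) to (182,193), and the boats are at (292,168) and (412,267). A close crop will check the choice.

```bash
cat > h.py <<'E'
import numpy as np, cv2
from plant import bot
def ray(name,u,v,z):
    c=bot.get_calibration(name); V=c["view"]; R=V[:3,:3]; o=-R.T@V[:3,3]
    d=R.T@np.array([(u-c["cx"])/c["fx"],-(v-c["cy"])/c["fy"],-1.])
    return o+d*(z-o[2])/d[2]
def proj(name,p):
    c=bot.get_calibration(name); V=c["view"]; q=V[:3,:3]@np.asarray(p,float)+V[:3,3]
    return np.array([c["cx"]+c["fx"]*q[0]/-q[2], c["cy"]-c["fy"]*q[1]/-q[2]])
E
python3 - <<'E'
from h import *
im=cv2.imread("pics/top0.png")
c=im[150:300,165:345]; cv2.imwrite("pics/crop.png",cv2.resize(c,None,fx=4,fy=4,interpolation=cv2.INTER_CUBIC))
for n,u,v,z in [("foot",232,220,10),("head",314.5,205,261),("box",302,262,34),("leverend",182,193,312),("hub",215,216,306),("disc",217,216,267)]:
    print(n,ray("top",u,v,z).round(1))
E
```

```text
foot [539.3 187.3  10. ]
head [557.8 -31.9 261. ]
box [417.2  -6.2  34. ]
leverend [589. 255. 312.]
hub [537.6 185.6 306. ]
disc [539.4 187.7 267. ]
```

View pics/crop.png

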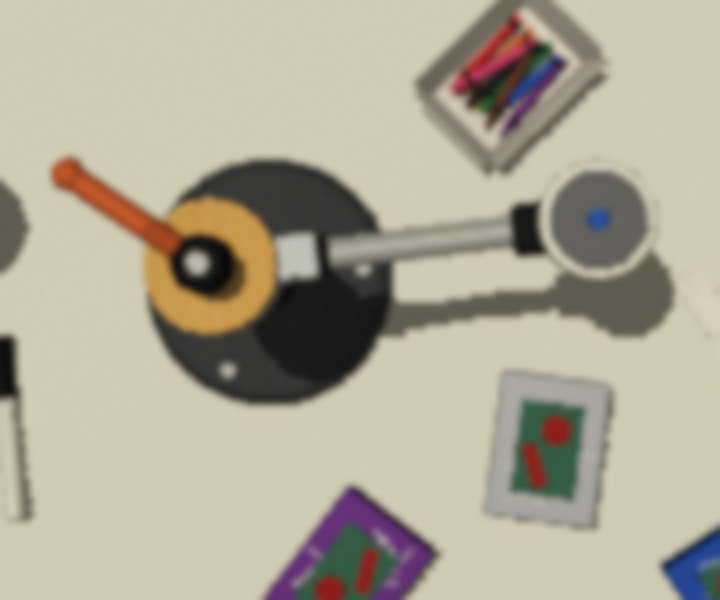

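The crop shows the silver foil box with the green and red picture, centred at top-image pixel (302.2,262.2). Next I cross-check the geometry with the side view and test IK for the arcs.

```bash
cat >> h.py <<'E'
AX=np.array([539.,187.]); A0=-1.484      # axis, arm heading at swing 0
def quat(psi): return np.array([np.cos(psi/2),np.sin(psi/2),0,0])
def pol(th,r,z): return [AX[0]+r*np.cos(th),AX[1]+r*np.sin(th),z]
def lev(c): return A0+np.pi-0.8+c
E
python3 - <<'E'
from h import *
print("side box",ray("side",340,269,34),"head",ray("side",293,170,261),"hubtop",ray("side",248,203,306), "lever",ray("side",204,203,312))
for n in("top","side"): print(n,"axis base",proj(n,[*AX,0]),"lever",proj(n,pol(lev(.08),84,312)),"box",proj(n,[417,-6.5,34]))
# box top centre via segmentation (grey + picture)
im=cv2.imread("pics/top0.png"); g=cv2.cvtColor(im,cv2.COLOR_BGR2HSV)
bg=np.zeros(im.shape[:2],np.uint8); bg[235:290,278:325]=1
lab=cv2.cvtColor(im,cv2.COLOR_BGR2LAB).astype(int)
d=np.abs(lab-lab[285,285]).sum(2)
m=((d>18)&(bg>0)).astype(np.uint8); n,L,s,c=cv2.connectedComponentsWithStats(m)
i=1+s[1:,4].argmax(); r=cv2.minAreaRect(cv2.findNonZero((L==i).astype(np.uint8))); print(r,s[i]); b=ray("top",*r[0],34)
v=b[:2]-AX; print(b,"swing",np.degrees((np.arctan2(v[1],v[0])-A0)),np.hypot(*v))
for off in(0,np.pi,-np.pi):
    for nm,poses in [("lever",[(pol(lev(c),66,z),lev(c)+off) for c in(.08,.7,1.35) for z in(298,400)]),("tube",[(pol(A0-s,130,z),A0-s+off) for s in(0,.4,.75) for z in(228,400)])]:
        print(nm,off,[None if (q:=bot.solve_ik(p,quat(a))) is None else (np.round(q,2)[[0,5]]).tolist() for p,a in poses])
E
```

```text
side box [412.96431611  -5.02425878  34.        ] head [552.09523388 -22.15607186 261.        ] hubtop [523.11289359 205.50856357 306.        ] lever [587.67413171 251.54019838 312.        ]
top axis base [232.54442131 220.22343766] lever [182.13926837 193.13617877] box [302.09571254 262.0609316 ]
side axis base [253.84096603 311.74537053] lever [202.44820382 203.67788955] box [338.69496886 268.11110375]
((301.8699645996094, 261.9100036621094), (29.981327056884766, 38.325191497802734), 8.13010311126709) [ 285  242   34   41 1135]
[417.42888522  -5.89402349  34.        ] swing -37.194170834709986 228.00798285666806
lever 0 [[0.71, 1.8], [0.71, 1.8], [0.77, 2.36], [0.77, 2.36], [0.8, 2.98], [-3.05, 0.54]]
tube 0 [[0.46, -0.37], [0.46, -0.37], [0.52, -0.83], [0.52, -0.83], [0.61, -1.27], [0.61, -1.27]]
lever 3.141592653589793 [[0.71, -1.34], [0.71, -1.34], [0.77, -0.78], [0.77, -0.78], [0.8, -0.16], [0.8, -0.16]]
tube 3.141592653589793 [[0.46, 2.77], [0.46, 2.77], [0.52, 2.31], [0.52, 2.31], [0.61, 1.87], [0.61, 1.87]]
lever -3.141592653589793 [[0.71, -1.34], [0.71, -1.34], [0.77, -0.78], [0.77, -0.78], [0.8, -0.16], [0.8, -0.16]]
tube -3.141592653589793 [[0.46, 2.77], [0.46, 2.77], [0.52, 2.31], [0.52, 2.31], [0.61, 1.87], [0.61, 1.87]]
```

The box bears -37.2°, so the nearest notch is -40°. Next I loosen the lever.

```bash
cat >> h.py <<'E'
def rep(s=""):
    q=bot.read_state(); print(s,"t",q["t"].__round__(2),"p",q["tcp_pos"].round(1),"F",q["contact_force"].round(1),"w",round(q["width"],1))
    return q
E
python3 - <<'E'
from h import *
P=np.pi; c0=.08
bot.line_to([270.6,-618,400],300)
bot.move_gripper(50,10)
bot.move_ptp(pol(lev(c0),66,400),quat(lev(c0)+P)); rep("above")
bot.line_to(pol(lev(c0),66,298),150); rep("down")
bot.move_gripper(25,5); rep("closed")
for c in np.arange(.08,1.36,.159):
    bot.line_to(pol(lev(c),66,298),60,quat(lev(c)+P)); rep(f"{c:.2f}")
c=1.28
bot.line_to(pol(lev(c),66,298),40,quat(lev(c)+P)); 
bot.move_gripper(50); bot.line_to(pol(lev(c),66,400),200); rep("up")
bot.move_ptp(pol(A0,130,400),quat(A0)); rep("tube")
cv2.imwrite("pics/side1.png",bot.camera("side")[:,:,::-1])
cv2.imwrite("pics/wr1.png",bot.camera("wrist")[:,:,::-1])
E
```

```text
above t 4.84 p [578.3 239.5 400.1] F [0.2 0.  0.5] w 50.0
down t 5.67 p [578.6 240.3 299.1] F [ 0.5  0.1 -0.1] w 50.0
closed t 6.34 p [578.1 240.2 298. ] F [0.2 0.6 0. ] w 24.9
0.08 t 6.59 p [578.1 240.2 298. ] F [ 0.2  0.  -0.7] w 24.9
0.24 t 6.92 p [569.1 245.8 298. ] F [-0.3 -0.1  1. ] w 25.1
0.40 t 7.24 p [559.6 249.9 298.1] F [ 0.6 -0.3 -0.6] w 24.7
0.56 t 7.57 p [549.4 252.4 298.1] F [ 0.9  0.4 -0.2] w 24.9
0.72 t 7.89 p [538.9 253.1 298.1] F [0.4 0.9 0.8] w 24.9
0.87 t 8.22 p [528.4 252.2 298.1] F [ 0.8  1.3 -0.2] w 25.2
1.03 t 8.54 p [518.2 249.7 298. ] F [0.2 2.2 0.3] w 25.1
1.19 t 8.87 p [508.5 245.5 298. ] F [ 0.2  0.4 -0. ] w 25.0
1.35 t 9.19 p [499.6 239.9 297.9] F [0.8 1.7 0.4] w 25.4
up t 10.78 p [503.4 242.7 399.9] F [ 0.1  1.5 -0.4] w 50.1
tube t 11.57 p [550.1  57.1 399.2] F [0.1 0.1 0.9] w 50.1
```

View pics/side1.png

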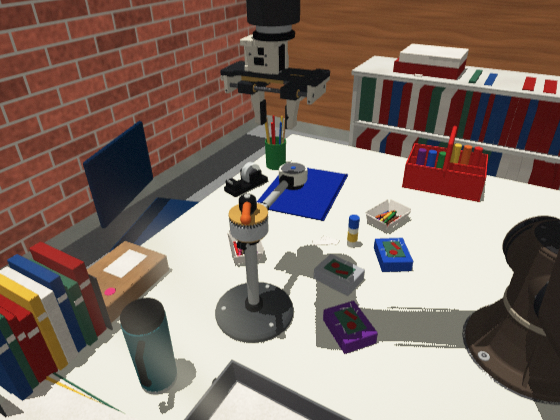

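View pics/wr1.png

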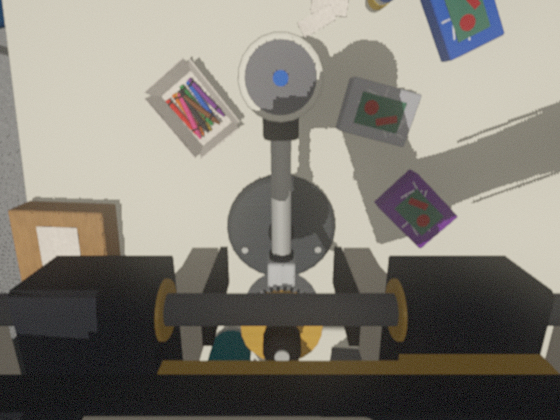

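The side view shows the lever swung to point toward that camera, with its tip near (247,216). The wrist view shows the tube at column 281, centred between the fingers. Next I swing the arm.

```bash
python3 - <<'E'
from h import *
for c in(1,1.2,1.3,1.4): print(c,proj("side",pol(lev(c),84,312)).round(1))
bot.line_to(pol(A0,130,228),200); rep("down"); bot.move_gripper(24,5); rep("closed")
for s in np.linspace(0,-.73,7)[1:]:
    bot.line_to(pol(A0+s,130,228),80,quat(A0+s)); rep(f"{s:.2f}")
s=-.705
bot.line_to(pol(A0+s,130,228),40,quat(A0+s)); rep()
bot.move_gripper(50); bot.line_to(pol(A0+s,130,400),250)
c=1.28
bot.move_ptp(pol(lev(c),66,400),quat(lev(c)+np.pi)); rep("lever")
cv2.imwrite("pics/wr2.png",bot.camera("wrist")[:,:,::-1])
a=bot.camera("top")[150:320,130:345,::-1]; b=bot.camera("side")[100:350,180:420,::-1]
cv2.imwrite("pics/tmp.png",a)
cv2.imwrite("pics/both2.png",np.hstack([cv2.resize(a,(400,316)),cv2.resize(b,(303,316))]))
E
```

```text
1 [231.7 218.2]
1.2 [241.3 218.8]
1.3 [246.2 218.7]
1.4 [251.1 218.4]
down t 12.68 p [551.   57.9 229.1] F [-0.7 -0.3 -0. ] w 50.0
closed t 13.35 p [550.3  57.5 228. ] F [-0.9 -0.4 -1.1] w 24.1
-0.12 t 13.7 p [534.5  57.1 228.2] F [-0.1  0.   0.8] w 23.6
-0.24 t 14.05 p [519.2  58.7 228.2] F [-0.2 -1.4  0.8] w 24.0
-0.36 t 14.4 p [503.9  62.1 228.2] F [-0.3 -0.1  0.4] w 24.2
-0.49 t 14.75 p [489.   67.3 228.2] F [0.1 0.3 0. ] w 23.8
-0.61 t 15.1 p [474.8  74.3 228.1] F [ 0.5 -0.1  0. ] w 24.1
-0.73 t 15.45 p [461.6  83.  228.1] F [ 0.1 -0.1  0.1] w 24.5
 t 15.7 p [464.1  80.8 227.9] F [-0.3  0.4  0.3] w 23.9
lever t 18.14 p [503.3 242.2 399.1] F [-0.2  0.2 -0.4] w 49.6
```

View pics/both2.png

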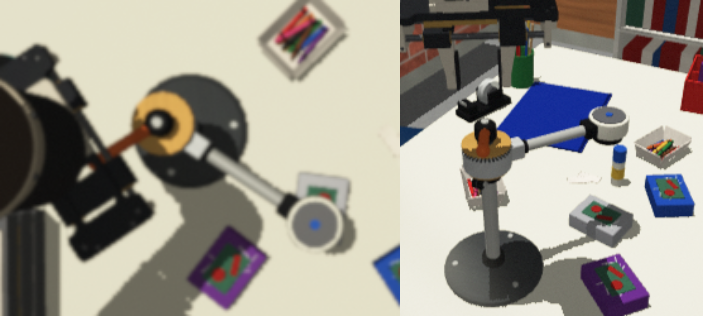

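View pics/wr2.png

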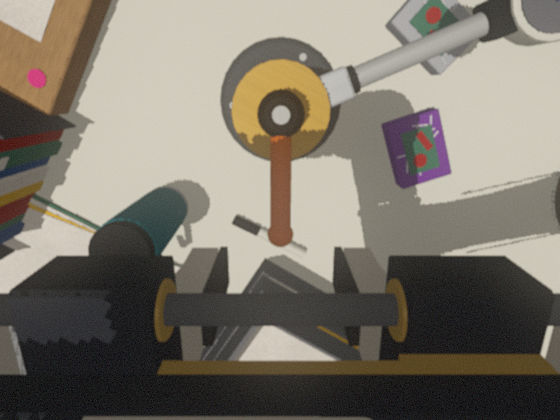

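The arm now points past the box, with the head at about (299,271) in the top image, and the lever is centred between the fingers at column 281. I compute the swing first, and tighten only if it lies well inside the -40° notch.

```bash
python3 - <<'E'
from h import *
h=ray("top",314/400*215+130,225/316*170+150,261)[:2]; v=h-AX
s=np.degrees(np.arctan2(v[1],v[0])-A0); print("head",h,"swing",s,np.hypot(*v))
if abs(s+40)>3.5: raise SystemExit
P=np.pi
bot.line_to(pol(lev(1.28),66,298),200); bot.move_gripper(25,5); rep("closed")
for c in np.linspace(1.28,-.05,9)[1:]:
    bot.line_to(pol(lev(c),66,298),60,quat(lev(c)+P)); rep(f"{c:.2f}")
for c in(-.08,-.11,-.14,-.17,-.2):
    bot.line_to(pol(lev(c),66,298),30,quat(lev(c)+P)); bot.pause(.1); q=rep(f"{c:.2f}")
    if np.hypot(*q["contact_force"][:2])>9: break
E
```

```text
head [411.37093826   8.12616383] swing -40.481468168703444 219.73854160542112
closed t 19.62 p [503.5 242.7 298. ] F [ 0.5  0.1 -0.1] w 24.8
1.11 t 19.95 p [513.3 247.8 297.7] F [ 0.4 -0.4 -0.1] w 24.8
0.95 t 20.28 p [523.5 251.1 297.8] F [-0.5 -1.2 -0. ] w 25.0
0.78 t 20.62 p [534.4 252.8 298. ] F [-0.8 -1.6 -1.1] w 24.8
0.61 t 20.95 p [545.5 252.8 298.1] F [-1.4 -0.5 -0.1] w 24.8
0.45 t 21.28 p [556.3 250.9 298.2] F [-0.   0.2 -1.2] w 24.8
0.28 t 21.62 p [566.7 247.2 298.2] F [-0.6  0.5 -0.2] w 24.9
0.12 t 21.95 p [576.2 241.8 298.2] F [-0.4  0.1 -1.3] w 24.7
-0.05 t 22.28 p [584.7 234.9 298.1] F [-0.7 -0.5  0.3] w 25.1
-0.08 t 22.63 p [585.8 233.6 298.1] F [-3.4  1.8  2.3] w 25.3
-0.11 t 22.98 p [587.3 232.  298. ] F [-4.5  1.5  1.6] w 24.8
-0.14 t 23.33 p [588.8 230.4 298. ] F [-3.9  1.7  1.6] w 24.9
-0.17 t 23.68 p [590.1 228.9 298. ] F [-2.3  0.8  2. ] w 24.7
-0.20 t 24.03 p [590.1 228.3 298. ] F [-10.    6.6   4.6] w 25.6
```

The force rose to 12 N, so the screw is at its stop. I back off and check.

```bash
python3 - <<'E'
from h import *
c=-.12
bot.line_to(pol(lev(c),66,298),30,quat(lev(c)+np.pi)); bot.move_gripper(50); bot.line_to(pol(lev(c),66,400),200)
bot.move_ptp([270.6,-618,400],quat(-2.73)); rep("away")
cv2.imwrite("pics/top3.png",cv2.resize(bot.camera("top")[100:320,110:390,::-1],None,fx=2.5,fy=2.5,interpolation=cv2.INTER_CUBIC))
for c in(0.3,.1,-.1): print(c,((proj("top",pol(lev(c),84,312))-[110,100])*2.5).round(1))
E
```

```text
away t 28.86 p [ 271.3 -617.7  400. ] F [-0.5 -0.4 -0.1] w 50.0
0.3 [170.  251.6]
0.1 [179.2 234.5]
-0.1 [191.7 219.4]
```

View pics/top3.png

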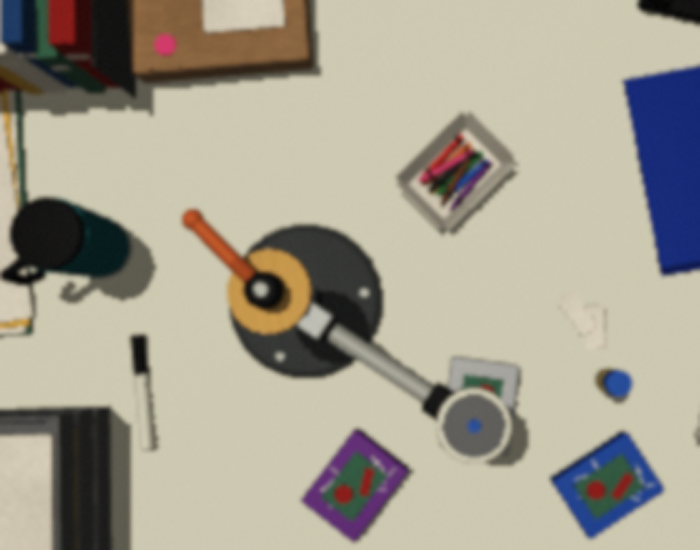

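The lever tip is at (192,219), which puts the clamp at about -0.1, so it is tight. The head is at (475,426), close to the -40° notch. The box, boat, tumbler, marker and glue stick look unmoved.

```bash
python3 - <<'E'
from h import *
v=ray("top",475/2.5+110,426/2.5+100,261)[:2]-AX; print(np.degrees(np.arctan2(v[1],v[0])-A0))
print(bot.close_job())
E
```

```text
-39.779028105148775
the job is handed in; nothing more can be done
None
```

The job is handed in: I backed the lever off about 1.2 rad, swung the arm to the -40° notch (nearest to the box, which bears about -37°), and tightened the lever to its stop; nothing else looked moved in the final top picture, though one crayon boat was out of that crop.

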